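# Hang the lipped bin on the louvered panel

### The arm

A 6-joint arm with a two-finger parallel gripper is mounted at the origin on a cart in front of the work surface, level with it; the furniture and walls round the work are solid. World frame = base frame: x ahead of the robot, y to its left, z up, the work surface at z = 0. Lengths are in mm, angles in degrees, forces in N, time in s.
With the tool pointing down it reaches from about 300 to 1000 mm from the base axis. Payload 5.1 kg.
Tool frame: the origin (TCP) lies between the finger pads; the fingertips stand 14 mm ahead of it and the grasp point (between the pads) lies 5 mm behind it; z points along the fingers, y is the direction in which the jaws open and shut (so a half turn about z gives the same grasp; the last joint's range is limited). The gripper opens to 95 mm and grips with 3 to 60 N. Pads are 20 mm wide; open, the fingers measure 119 mm over their backs; the gripper's body (75 mm by 180 mm) begins 59 mm behind the grasp point.
Start: joints at [-75.951, 7.093, 94.555, -0, 78.352, -4.733], TCP at [209.242, -615.388, 192.956] pointing down, gripper open.
Joint ranges: [-149.61, 149.61], [-58.7, 133.49], [1.44, 155.28], [-77.14, 257.14], [18.33, 153.61], [-166.67, 166.67]. Speed limits (degrees/s): [147.25, 147.25, 180, 180, 180, 180].

### API

Orientations are given as a 3x3 rotation matrix whose columns are the frame's x, y, z axes.
In Python, from plant import ctrl gives the robot as it stands. The module is installed in compiled form; this text tells all that it offers. Calls block until the motion is done:
- ctrl.move_to(position, orientation): joint-space move of the TCP to a pose.
- ctrl.move_l(position, attitude=None, rate=150): straight line of the TCP; attitude=None keeps the orientation; rate is the mean speed in mm/s.
- ctrl.movej(angles): joint-space move.
- ctrl.release() and ctrl.grasp(): open the fingers fully, or close them until they stop; the grip force is fixed at half the most.
- ctrl.pause(seconds).
- ctrl.ik(position, orientation): joint angles nearest the present ones, or None.
- ctrl.get_obs(): the state.
- ctrl.grab_frame(name): name is "scene" or "side" or "wrist"; returns the picture (384x512x3 uint8, red, green, blue); there is no depth.
- ctrl.calibration(name): a dict with "camera_matrix" (3x3 intrinsics, pixels), "rvec" (rotation vector, rad) and "tvec" (3), from world to camera coordinates, as OpenCV has them; the wrist camera has in their place "T_tool_cam" (4x4, takes a point from camera to tool coordinates, whose origin is the TCP and whose axes are the flange's). Camera axes: x right, y down, z forward; pixel columns grow to the right and rows downward; lengths in mm; the calibration is good to about 2 mm. A picture is of the moment at which its call begins: read the wrist's pose just before it. calibration takes no time and is no camera call.
A pose or a line that the arm cannot do raises ctrl.PlanningError and nothing moves.
- ctrl.finish_job(): hands the job in, once; it reports no verdict.
The state is a dict: "time_s": time; "joints": joint angles; "dq": joint speeds; "tau": joint torques, N m; "ee_pos": TCP position; "ee_rot": TCP orientation; "ft_force": force on the tool from outside, world axes, zero at the start; "wrist_torque": the same for the moment, N m; "finger_gap": finger opening in mm.
Only numpy, scipy, OpenCV 4.12 (cv2) and the standard library are available. Lean on these libraries where they do the work, as an engineer would, in place of code of your own. Each camera call takes 0.05 s, during which the arm holds its last target.

### The job

Pick up the small bin that has a lip along one end and hang it on the top louver of the metal panel, somewhere near the middle: lift it over, feel for the sheet, and lower it gently until the lip has caught behind the louver and is fully down before you let go. Leave it hanging there on its own, about level; do not push hard on the panel and do not disturb the other things on the worktop.

Things in the scene. Friction and masses are not known exactly. Their poses are not given: they have to be found in the camera images.
- bin: The loose open-topped grey plastic bin to hang: 90 (x) x 54 (y) x 80 (z) mm without its lip, walls 3 mm, 0.11 to 0.22 kg. Origin: centre of its underside; z up, +x towards its lip end. Stands left or right of the middle, lip end roughly away from the robot. Can be gripped from above across its 54 mm width near the rim.
- bin_lip (a point): Middle of the tongue's lower edge on the bin's +x end, at bin (55.5, 0, 67) mm. The lip: a 3 mm thick bridge runs out from the rim (z 77 to 80) to x = 57, and at its end a 3 mm tongue (x 54 to 57) hangs down 10 mm below it to z = 67; all 54 mm wide. The channel between end wall (x = 45) and tongue is 9 mm wide, open below.
- stand: The panel's dark steel foot, fixed: 130 (x) x 250 (y) x 12 mm, a 62 mm high cheek at each end. Origin: centre of its underside; +x from its front (robot side) to its back. In it stands a clamped aluminium sheet, 212 (y) x 4 mm, z 15 to 218 mm, square to x. The sheet's front face is nominally at x = 0 but set up to 22 mm nearer or farther; that is not measured: find it by touch or sight.
- louver (a point): Point on the foot's frame at x = 0, y = 0, z = 185 mm: height and middle of the top louver's upper edge (it does not follow the sheet's setting). Louvers: three 3 mm slats, 184 mm long (y), upper edges at z = 185, 120, 55; there the slat is 7 to 10 mm in front of the sheet's face, sloping back to meet it 32 mm below. A bin fully down has its bridge on that edge, underside at z = 108 mm.
- tub: A loose grey open-topped bin of the same size (90 x 54 x 80 mm) without any lip: a bystander. Origin: centre of its underside.
- mug: Loose coffee mug, 92 x 127 x 95 mm with handle, a bystander. Origin: centre of its underside.
- shaker: Loose pepper shaker, 44 mm across, 90 mm high, a bystander between the bins. Origin: centre of its underside.
- candle: Loose pillar candle, 52 mm across, 144 mm high, a bystander. Origin: centre of its underside.
Not all that is in view belongs to the job. Leave any purple look-alike of the bin alone.

How it is judged:
By the outcome, as a careful person would: the job done as asked, in the order asked, and still so for the second after the job is handed in, with the robot touching nothing.
It also fails if it takes over 51 s, if anything falls off the work surface, if the arm or the gripper's body presses on something with over 40 N, if the wrist force passes 120 N, or if a joint passes its speed limit or range.

## Working session

There is one attempt and no reset: what is moved stays moved. The work goes in short steps, each a Python script; the robot and the scene stay as the last script left them, time stands still between calls to the robot, and variables do not carry over. Pictures are saved under pics/ and viewed, and the job is handed in when it is done.

```bash
mkdir -p pics; python3 - <<'E'
from plant import ctrl
import cv2
o=ctrl.get_obs();print(o)
for n in("scene","side","wrist"):
    f=ctrl.grab_frame(n);cv2.imwrite(f"pics/{n}0.png",f[:,:,::-1]);print(n,ctrl.calibration(n))
E
```

```text
{'time_s': 0.0, 'joints': array([-7.59531410e+01,  7.13561120e+00,  9.46332781e+01, -8.32583293e-04,
        7.83502703e+01, -4.73237529e+00]), 'dq': array([ 0.00516595,  0.0827074 ,  0.04093082, -0.07201413, -0.03909868,
       -0.02178962]), 'tau': array([ 8.51426303e-04, -4.17606211e+01, -3.59931600e+01,  7.75156100e-02,
        4.92516963e-02, -1.69262917e-04]), 'ee_pos': array([ 209.05572082, -614.74851004,  191.67148517]), 'ee_rot': array([[ 9.46765088e-01,  3.21924834e-01, -5.18587555e-04],
       [ 3.21925214e-01, -9.46762959e-01,  2.01408154e-03],
       [ 1.57403377e-04, -2.07380849e-03, -9.99997837e-01]]), 'ft_force': array([0.92984696, 0.30482177, 0.76474673]), 'wrist_torque': array([-0.01176632, -0.01932672, -0.00253676]), 'finger_gap': 95.05811277958196}
scene {'camera_matrix': array([[458.21798534,   0.        , 251.94227805],
       [  0.        , 458.21798534, 194.72262948],
       [  0.        ,   0.        ,   1.        ]]), 'rvec': array([ 0.70979209, -2.66602412,  1.06654147]), 'tvec': array([ 490.48735362,  245.78277083, 1274.63009583])}
side {'camera_matrix': array([[496.33974198,   0.        , 258.30773506],
       [  0.        , 496.33974198, 198.58676311],
       [  0.        ,   0.        ,   1.        ]]), 'rvec': array([ 0.57239112, -2.4961272 ,  1.38577212]), 'tvec': array([ 505.9741462 ,  192.28482837, 1417.19797579])}
wrist {'camera_matrix': array([[287.50027233,   0.        , 258.50764817],
       [  0.        , 287.50027233, 194.03878938],
       [  0.        ,   0.        ,   1.        ]]), 'T_tool_cam': array([[-3.40606688e-04, -9.62961074e-01, -2.69640232e-01,
         7.67691620e+01],
       [ 9.99999646e-01, -5.35322295e-04,  6.48597442e-04,
         5.27631357e-01],
       [-7.68918517e-04, -2.69639915e-01,  9.62960916e-01,
        -1.93032445e+02],
       [ 0.00000000e+00,  0.00000000e+00,  0.00000000e+00,
         1.00000000e+00]])}
```

View pics/scene0.png

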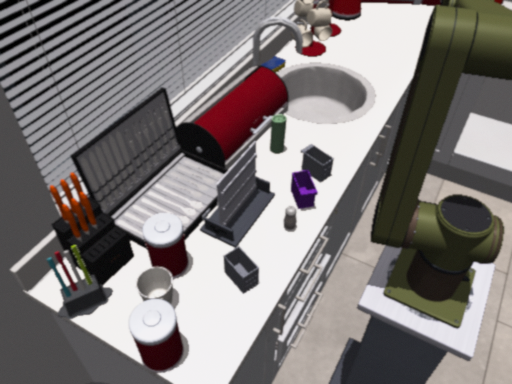

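View pics/side0.png

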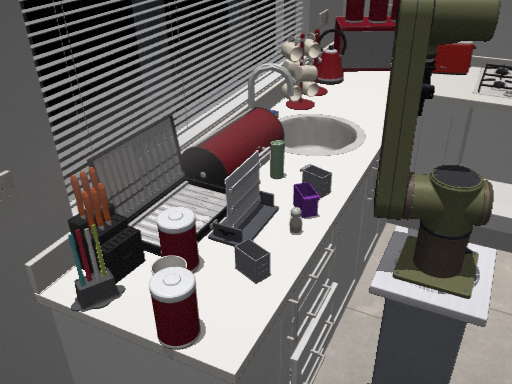

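View pics/wrist0.png

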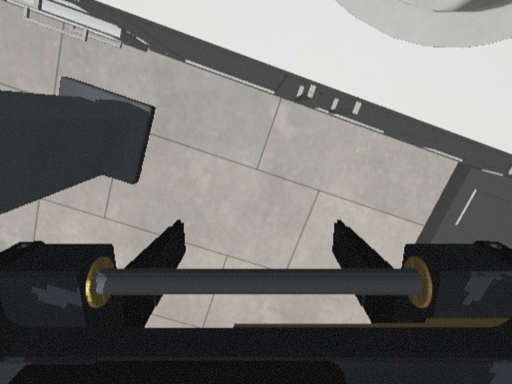

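```bash
python3 - <<'E'
import cv2
import numpy as np
a=cv2.imread("pics/scene0.png");b=cv2.imread("pics/side0.png")
cv2.imwrite("pics/z1.png",cv2.resize(a[135:295,190:350],(800,600)[:1]*0 or None,fx=3.7,fy=3.7,interpolation=cv2.INTER_CUBIC))
cv2.imwrite("pics/z2.png",cv2.resize(b[140:300,190:350],None,fx=3.7,fy=3.7,interpolation=cv2.INTER_CUBIC))
E
```

```text
(no output)
```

View pics/z1.png

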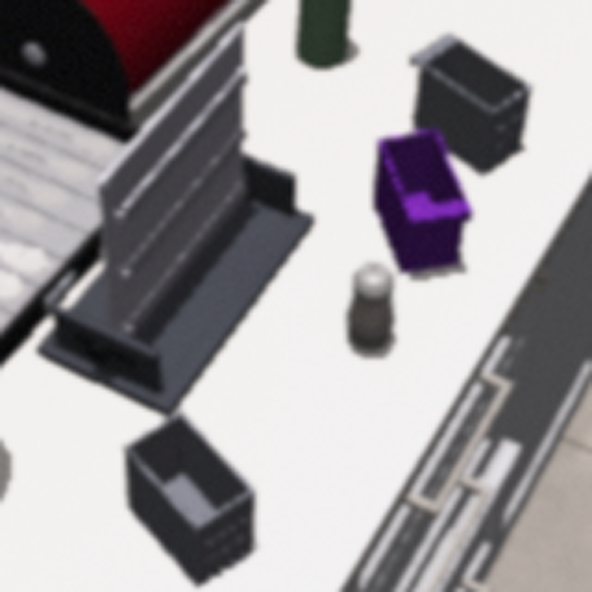

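View pics/z2.png

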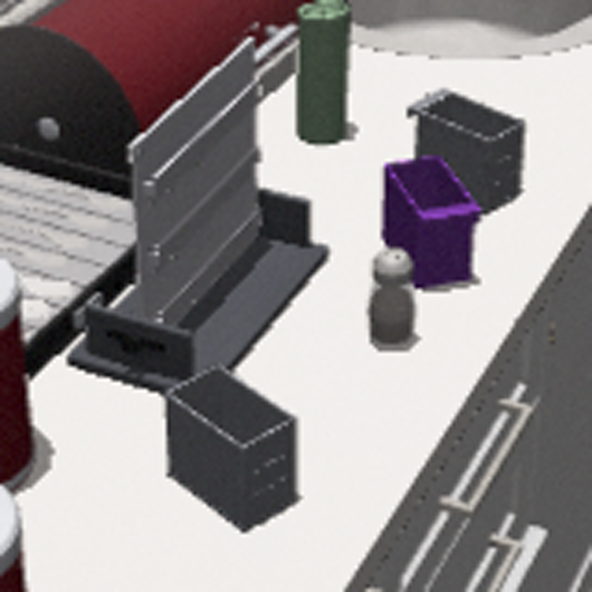

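```bash
cat > h.py <<'E'
import numpy as np, cv2
from plant import ctrl
def cam(n,o=None):
    c=ctrl.calibration(n);K=c["camera_matrix"]
    if "rvec" in c:
        R=cv2.Rodrigues(c["rvec"])[0];return K,R,np.array(c["tvec"])
    T=np.eye(4);T[:3,:3]=o["ee_rot"];T[:3,3]=o["ee_pos"];T=np.linalg.inv(T@c["T_tool_cam"])
    return K,T[:3,:3],T[:3,3]
def onz(C,uv,z):
    K,R,t=C;d=R.T@np.linalg.inv(K)@np.array([*uv,1.]);p=-R.T@t
    return p+d*(z-p[2])/d[2]
def proj(C,X):
    K,R,t=C;x=K@(R@np.asarray(X,float)+t);return x[:2]/x[2]
def tri(C1,a,C2,b):
    P=[k@np.c_[r,t] for k,r,t in(C1,C2)]
    X=cv2.triangulatePoints(P[0],P[1],np.array(a,float),np.array(b,float)).ravel();return X[:3]/X[3]
E
python3 - <<'E'
from h import *
np.set_printoptions(precision=1,suppress=True)
S=cam("scene");D=cam("side")
for C in(S,D):print("campos",-C[1].T@C[2])
s=lambda u,v:(190+u/3.7,135+v/3.7)
d=lambda u,v:(190+u/3.7,140+v/3.7)
for n,a,b,z in[("bin fl",(487,110),(487,140),80),("bin fr",(529,88),(524,122),80),("lip l",(412,60),(409,110),80),("lip r",(455,38),(446,93),80),
 ("sheet l",(102,187),(132,148),218),("sheet r",(243,28),(252,40),218),("louv l",(120,213),(152,185),185),("louv r",(244,72),(258,85),185),("foot fr",(314,219),(328,250),12)]:
    print(n,onz(S,s(*a),z),onz(D,d(*b),z),tri(S,s(*a),D,d(*b)))
for n,a in[("foot fl",(167,407)),("foot bl",(38,348))]:print(n,onz(S,s(*a),12))
print("shaker",onz(S,s(370,350),0),"candle",onz(S,s(322,62),0), "tub",[onz(S,s(*q),80) for q in((127,455),(180,415),(203,525),(254,492))])
print("purple",[onz(S,s(*q),80) for q in((378,142),(436,130),(408,220),(470,212))])
E
```

```text
campos [  86.8  854.  1090.3]
campos [ -41.2 1209.2  915.2]
bin fl [ 425.8 -212.6   80. ] [ 424.8 -209.6   80. ] [ 427.3 -217.3   75.5]
bin fr [ 405.1 -257.8   80. ] [ 405.2 -256.8   80. ] [ 405.7 -259.1   78.7]
lip l [ 511.4 -239.7   80. ] [ 511.8 -233.1   80. ] [ 516.6 -249.2   70.9]
lip r [ 490.4 -287.2   80. ] [ 492.3 -280.1   80. ] [ 496.2 -296.5   71.2]
sheet l [587.6 148.2 218. ] [589.9 152.  218. ] [591.9 145.4 213.8]
sheet r [586.4 -57.8 218. ] [588.6 -54.3 218. ] [590.2 -61.  214.5]
louv l [580.4 137.6 185. ] [577.1 146.1 185. ] [587.6 127.7 172.4]
louv r [577.9 -45.  185. ] [575.6 -38.8 185. ] [582.8 -53.6 176.3]
foot fr [523.4 -78.4  12. ] [523.3 -72.6  12. ] [528.2 -86.    2.7]
foot fl [528.7 162.6  12. ]
foot bl [651.2 163.7  12. ]
shaker [418.6  20.6   0. ] candle [ 619.7 -279.6    0. ] tub [array([503.5, 258. ,  80. ]), array([488.7, 207.8,  80. ]), array([425.5, 282.2,  80. ]), array([408. , 240.1,  80. ])]
purple [array([ 490.7, -128.2,   80. ]), array([ 453.8, -166.9,   80. ]), array([428.4, -57.3,  80. ]), array([387.9, -91.2,  80. ])]
```

```bash
cat >> h.py <<'E'
def rot(yaw):
    a=np.radians(yaw);c,s=np.cos(a),np.sin(a)
    return np.array([[c,s,0],[s,-c,0],[0,0,-1.]])
def shot(name,fn):
    o=ctrl.get_obs();f=ctrl.grab_frame(name);cv2.imwrite(fn,f[:,:,::-1])
    np.savez(fn[:-4],p=o["ee_pos"],R=o["ee_rot"]);return o,f
def st(s=""):
    o=ctrl.get_obs();print(s,round(o["time_s"],2),o["ee_pos"].round(1),"F",o["ft_force"].round(1),"gap",round(o["finger_gap"],1));return o
E
python3 - <<'E'
from h import *
st()
p=np.array([457,-249])-50*np.array([.95,-.31])
ctrl.move_to([*p,230],rot(-18));ctrl.pause(.3);st()
shot("wrist","pics/w1.png")
E
```

```text
0.15 [ 209.1 -614.9  192. ] F [-0.1 -0.8 -1. ] gap 95.3
 2.04 [ 409.4 -233.9  229.9] F [-0.4  0.5  0.7] gap 94.9
```

View pics/w1.png

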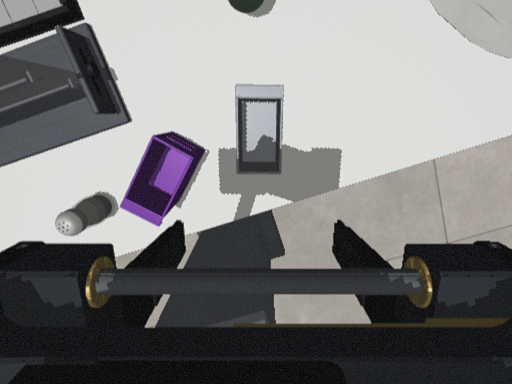

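```bash
python3 - <<'E'
import cv2
a=cv2.imread("pics/w1.png")
cv2.imwrite("pics/w1z.png",cv2.resize(a[75:185,200:320],None,fx=5,fy=5,interpolation=cv2.INTER_CUBIC))
E
```

```text
(no output)
```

View pics/w1z.png

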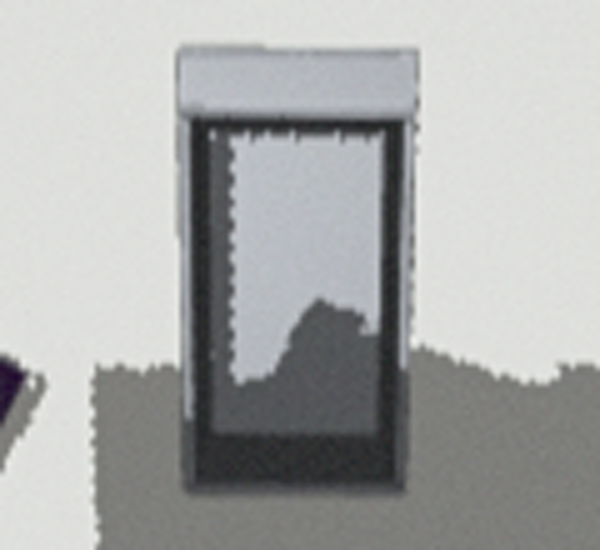

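```bash
python3 - <<'E'
from h import *
np.set_printoptions(precision=1,suppress=True)
z=np.load("pics/w1.npz");C=cam("wrist",{"ee_pos":z["p"],"ee_rot":z["R"]})
P=[onz(C,(200+(u+.5)/5-.5,75+(v+.5)/5-.5),80)[:2] for u,v in((184,489),(408,489),(419,49),(178,49))]
fl,fr,br,bl=P
print(P, np.linalg.norm(fl-fr),np.linalg.norm(bl-br),np.linalg.norm(fl-bl),np.linalg.norm(fr-br))
f=(fl+fr)/2;b=(bl+br)/2;d=b-f
yaw=np.degrees(np.arctan2(d[1],d[0]));e=fl-fr;print(yaw,np.degrees(np.arctan2(-e[0],e[1])))
u=d/np.linalg.norm(d);m=(f+b)/2;print("centre",m-6*u)
for yw in(yaw,):
  for h in (250,72):
    print(ctrl.ik([*(m-6*u+5*u),h],rot(yw)))
for x in (520,530): print(ctrl.ik([x,45,250],rot(0)))
E
```

```text
[array([ 425.5, -211. ]), array([ 408.7, -262.7]), array([ 503.8, -294.1]), array([ 520.5, -242.8])] 54.34027077093773 53.93511461358548 100.15470377971864 100.14848982704882
-18.368358732023335 -18.06103855859881
centre [ 458.9 -250.8]
[-34.4 -10.2 106.1  -0.   84.2  74. ]
[-34.4  -2.2 116.3  -0.   65.9  74. ]
[ -0.9 -11.  106.8  -0.   84.3  89.1]
[ -0.9  -9.7 105.6  -0.   84.1  89.1]
```

```bash
python3 - <<'E'
from h import *
yw=-18.2;R=rot(yw);g=np.array([458.9,-250.8])+3*R[:2,0]
ctrl.move_to([*g,150],R);ctrl.move_l([*g,62],rate=100);ctrl.pause(.2);st("down")
ctrl.grasp();ctrl.pause(.2);st("grip")
ctrl.move_l([*g,80],rate=60);ctrl.pause(.3);st("lift");shot("wrist","pics/w2.png")
E
```

```text
down 3.8 [ 462.2 -252.1   62.8] F [ 0.1  0.  -0.3] gap 94.9
grip 5.52 [ 461.7 -251.7   62. ] F [0.1 0.1 0.3] gap -0.0
lift 6.27 [ 461.5 -251.6   79.6] F [-0.8  0.4 -0.1] gap 0.9
```

View pics/w2.png

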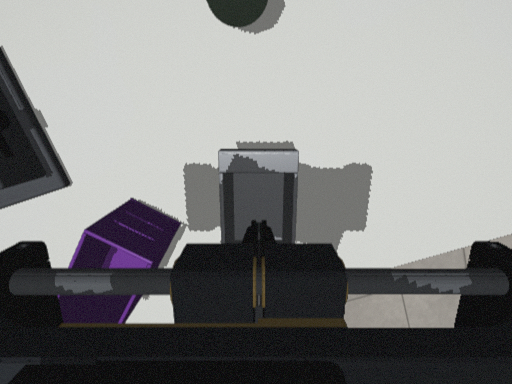

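```bash
python3 - <<'E'
from h import *
np.set_printoptions(precision=1,suppress=True)
z=np.load("pics/w2.npz");C=cam("wrist",{"ee_pos":z["p"],"ee_rot":z["R"]})
for q in((218,150),(298,150),(220,172),(297,172)):
    for h in (80,):
        w=onz(C,q,h);print(q,w,z["R"].T@(w-z["p"]))
b=[458.9,-250.8]
R=rot(-18.2)
for bx,by in((57,27),(57,-27),(-45,27),(-45,-27)): print(proj(C,[*(np.array(b)+bx*R[:2,0]-by*R[:2,1]),80]))
a=cv2.imread("pics/w2.png");cv2.imwrite("pics/w2z.png",cv2.resize(a[140:260,190:330],None,fx=5,fy=5,interpolation=cv2.INTER_CUBIC))
shot("scene","pics/s2.png")
a=cv2.imread("pics/s2.png");cv2.imwrite("pics/s2z.png",cv2.resize(a[80:220,260:400],None,fx=4,fy=4,interpolation=cv2.INTER_CUBIC))
E
```

```text
(218, 150) [ 520.9 -242.8   80. ] [ 53.6 -26.9  -0.4]
(298, 150) [ 504.2 -293.5   80. ] [53.6 26.5 -0.4]
(220, 172) [ 506.4 -238.8   80. ] [ 38.7 -26.1  -0.4]
(297, 172) [ 490.1 -288.7   80. ] [38.7 26.3 -0.4]
[218. 149.]
[299. 149.]
[223.1 283.5]
[293.9 283.5]
```

View pics/w2z.png

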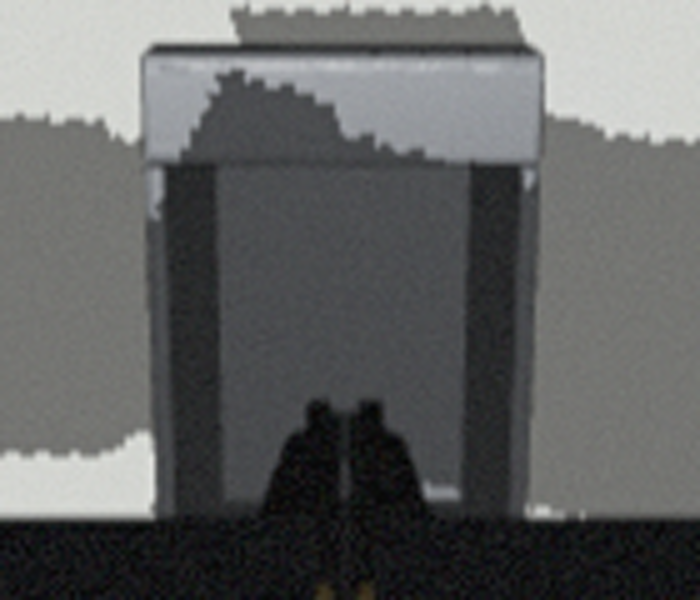

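View pics/s2z.png

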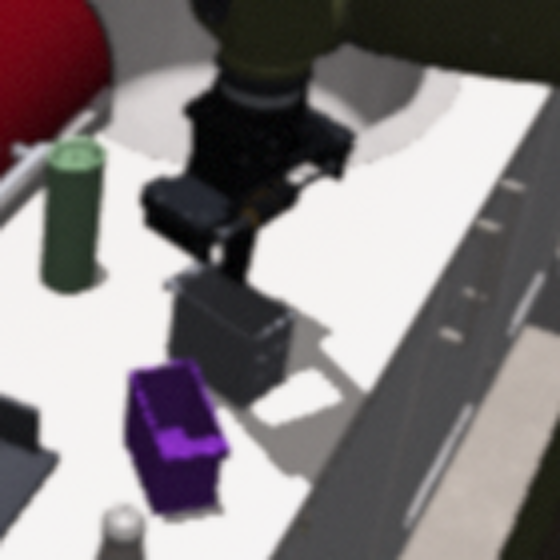

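```bash
python3 - <<'E'
from h import *
np.set_printoptions(precision=1,suppress=True)
z=np.load("pics/w2.npz");C=cam("wrist",{"ee_pos":z["p"],"ee_rot":z["R"]})
for q in((0,0,14),(10,0,14),(10,5,14),(10,0,-5),(10,0,-40)): print(q,proj(C,z["p"]+z["R"]@np.array(q)))
z=np.load("pics/w1.npz");C=cam("wrist",{"ee_pos":z["p"],"ee_rot":z["R"]})
for q in((0,-47,14),(10,-47,14),(-10,-47,14),(0,47,14),(-10,47,14)): print(q,proj(C,z["p"]+z["R"]@np.array(q)))
S=cam("scene")
z=np.load("pics/s2.npz")
for q in((0,0,14),(0,0,-5),(0,0,-64)): print(q,(proj(S,z["p"]+z["R"]@np.array(q))-[260,80])*4)
E
python3 - <<'E'
import cv2
a=cv2.imread("pics/w1.png");cv2.imwrite("pics/w1f.png",cv2.resize(a[200:340,80:450],None,fx=2,fy=2,interpolation=cv2.INTER_CUBIC))
E
```

```text
(0, 0, 14) [258.4 218. ]
(10, 0, 14) [258.4 205.6]
(10, 5, 14) [265.  205.6]
(10, 0, -5) [258.4 214. ]
(10, 0, -40) [258.3 234.5]
(0, -47, 14) [197. 218.]
(10, -47, 14) [196.2 205.6]
(-10, -47, 14) [197.7 230.2]
(0, 47, 14) [319.8 218. ]
(-10, 47, 14) [319.  230.1]
(0, 0, 14) [224.  309.5]
(0, 0, -5) [226.5 292.3]
(0, 0, -64) [234.5 237.1]
```

View pics/w1f.png

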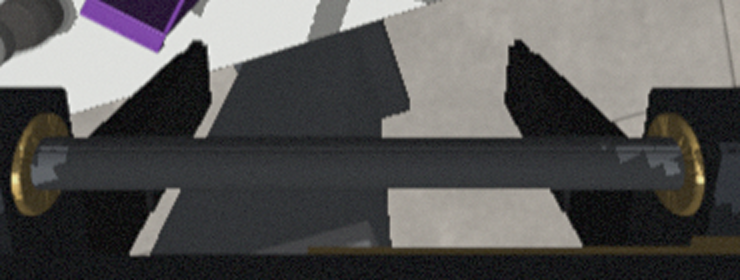

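```bash
python3 - <<'E'
from h import *
np.set_printoptions(precision=1,suppress=True)
o=st();p=o["ee_pos"].copy();p[2]=130
ctrl.move_l(p,rate=150);o=st()
ctrl.release();o=st()
for n in("scene","side"):
    o,_=shot(n,f"pics/{n}3.png");C=cam(n)
    for q in((0,47,14),(0,-47,14),(0,47,-26),(0,-47,-26)): print(n,q,proj(C,o["ee_pos"]+o["ee_rot"]@np.array(q)))
    a=cv2.imread(f"pics/{n}3.png");y=60 if n=="scene" else 90;cv2.imwrite(f"pics/{n}3z.png",cv2.resize(a[y:y+140,260:400],None,fx=4,fy=4,interpolation=cv2.INTER_CUBIC))
E
```

```text
6.37 [ 461.6 -251.6   79.7] F [-0.   0.2  0.2] gap 0.2
 6.85 [ 461.7 -251.7  130.1] F [0.3 0.3 0.1] gap 0.1
 8.38 [ 461.6 -251.6  130. ] F [1.6 0.8 0.2] gap 95.2
scene (0, 47, 14) [327.2 139.7]
scene (0, -47, 14) [307.8 152.2]
scene (0, 47, -26) [328.8 130.2]
scene (0, -47, -26) [309.  142.6]
side (0, 47, 14) [324.7 156.7]
side (0, -47, 14) [307.7 165.8]
side (0, 47, -26) [325.4 146.4]
side (0, -47, -26) [308.2 155.3]
```

View pics/scene3z.png

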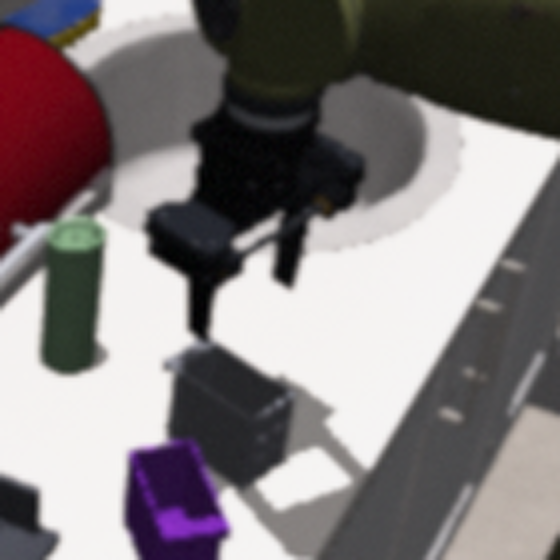

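View pics/side3z.png

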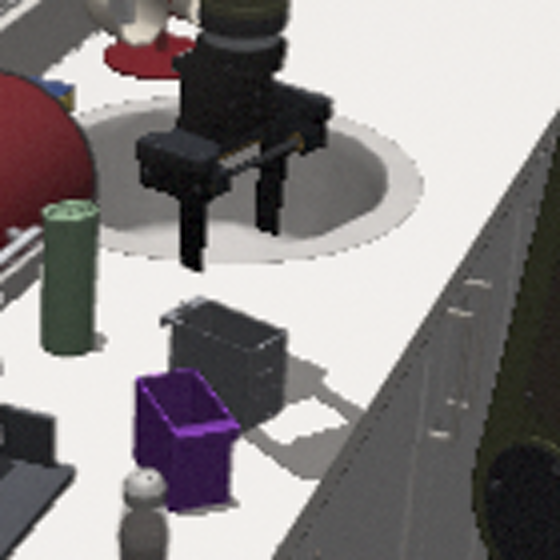

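```bash
python3 - <<'E'
from h import *
yw=-18.2;R=rot(yw);g=np.array([458.9,-250.8])+3*R[:2,0]
ctrl.move_l([*g,66],R,rate=150)
for z in (50,28):
    ctrl.move_l([*g,z],rate=60);o=st("down")
    if abs(o["ft_force"]).max()>6: raise SystemExit
ctrl.grasp();ctrl.pause(.1);o=st("grip")
if o["finger_gap"]>45:
    ctrl.move_l([*g,60],rate=60);ctrl.pause(.3);st("lift")
    shot("wrist","pics/w4.png");shot("scene","pics/s4.png");shot("side","pics/d4.png")
E
```

```text
down 9.47 [ 461.5 -251.6   49.6] F [0.5 0.9 0. ] gap 95.2
down 9.99 [ 461.4 -251.5   27.4] F [ 0.7  0.4 -0. ] gap 94.9
grip 10.82 [ 461.8 -251.7   28.1] F [0.6 0.3 0.5] gap 53.8
lift 11.81 [ 461.5 -251.6   59.6] F [ 0.4  0.4 -0.7] gap 54.0
```

View pics/w4.png

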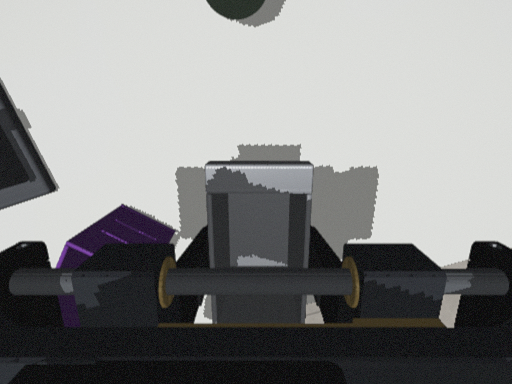

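View pics/d4.png

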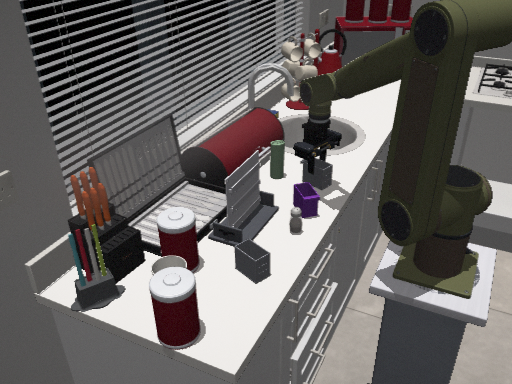

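```bash
python3 - <<'E'
from h import *
o=st();p=o["ee_pos"].copy();p[2]=170
ctrl.move_l(p,rate=200)
ctrl.move_l([480,44,190],rot(0),rate=200);ctrl.pause(.4);st("at")
shot("wrist","pics/w5.png");shot("scene","pics/s5.png");shot("side","pics/d5.png")
a=cv2.imread("pics/s5.png");cv2.imwrite("pics/s5z.png",cv2.resize(a[120:260,190:340],None,fx=4,fy=4,interpolation=cv2.INTER_CUBIC))
E
```

```text
11.96 [ 461.7 -251.7   59.8] F [ 0.9  0.1 -0.8] gap 54.0
at 14.69 [480.   43.8 190. ] F [ 0.5 -0.3 -2. ] gap 53.8
```

View pics/w5.png

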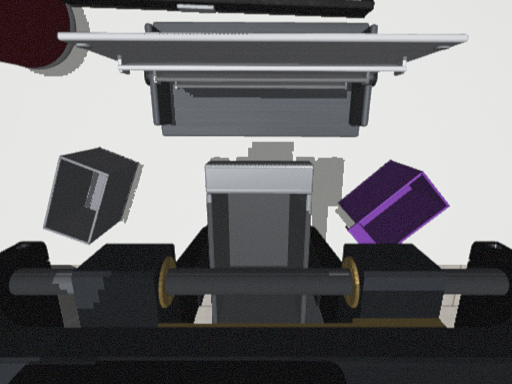

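View pics/s5z.png

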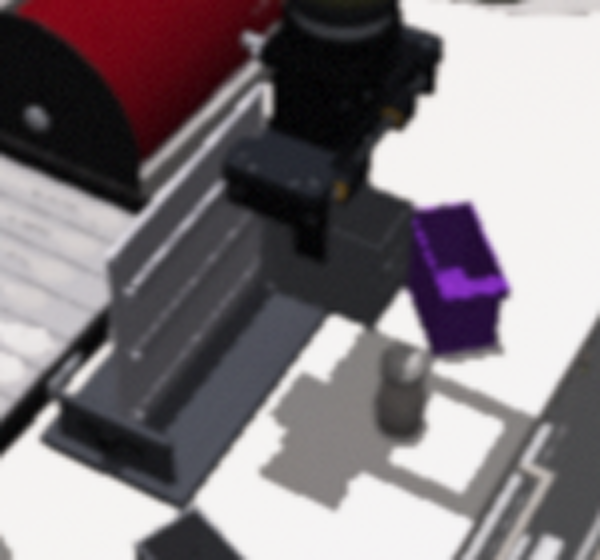

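```bash
python3 - <<'E'
import cv2
a=cv2.imread("pics/w5.png")
l=cv2.resize(a[20:145,45:175],None,fx=4,fy=4,interpolation=cv2.INTER_CUBIC)[:290]
r=cv2.resize(a[20:145,350:480],None,fx=4,fy=4,interpolation=cv2.INTER_CUBIC)[:290]
cv2.imwrite("pics/w5z.png",cv2.vconcat([l,r]))
E
```

```text
(no output)
```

View pics/w5z.png

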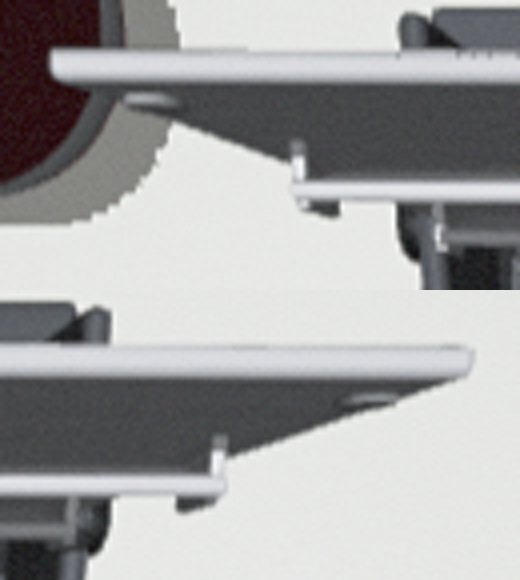

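```bash
python3 - <<'E'
from h import *
np.set_printoptions(precision=1,suppress=True)
z=np.load("pics/w5.npz");C=cam("wrist",{"ee_pos":z["p"],"ee_rot":z["R"]})
for n,q,h in(("sl",(58.5,40.5),218),("sr",(467.2,41.3),218),("Lfl",(118.7,69.5),185),("Lfr",(405.5,71),185),("Lbl",(118.7,65),185),("Lbr",(405.5,65.7),185),("lipl",(205.5,162),190+52),("lipr",(313,162),190+52),("footfl",(163,136),12),("footfr",(358,136),12)):
    print(n,onz(C,q,h))
E
```

```text
sl [593.5 147.  218. ]
sr [593. -65. 218.]
Lfl [584.1 132.4 185. ]
Lfr [583.  -50.6 185. ]
Lbl [586.7 132.1 185. ]
Lbr [586.2 -50.2 185. ]
lipl [533.9  69.5 242. ]
lipr [533.9  16.4 242. ]
footfl [529.6 164.4  12. ]
footfr [529.4 -82.9  12. ]
```

```bash
cat >> h.py <<'E'
def F(n=5):
    a=[]
    for _ in range(n):
        ctrl.pause(.02);o=ctrl.get_obs();a.append(np.r_[o["ft_force"],o["wrist_torque"]])
    return np.mean(a,0),o
E
python3 - <<'E'
from h import *
R=rot(0);y=42.
ctrl.move_l([500,y,160],R,rate=150)
ctrl.move_l([530,y,156],rate=60);ctrl.pause(.2)
f0,o=F(8);print(f0.round(2),o["ee_pos"].round(2),o["time_s"])
x=530
while x<548:
    x+=2 if x<536 else 0.7
    ctrl.move_l([x,y,156],rate=20)
    f,o=F(4);print(round(x,1),o["ee_pos"].round(1),(f-f0).round(2))
    if f[0]-f0[0]<-2.5: break
st()
shot("side","pics/d6.png");shot("scene","pics/s6.png");shot("wrist","pics/w6.png")
E
```

```text
[ 0.31 -0.   -1.91  0.04  0.03 -0.02] [529.87  42.03 156.07] 16.225
532 [532.  42. 156.] [-0.15  0.46  0.31 -0.   -0.01  0.03]
534 [534.  42. 156.] [-0.27 -0.32  0.02 -0.01 -0.02  0.03]
536 [536.  42. 156.] [-0.35 -0.26  0.2  -0.04 -0.01 -0.01]
536.7 [536.7  42.  156. ] [-0.35  0.38  0.01 -0.04 -0.    0.01]
537.4 [537.4  42.  156. ] [-0.07 -0.21  0.39 -0.03 -0.    0.02]
538.1 [538.1  42.  156. ] [-0.24 -0.06  0.11 -0.01 -0.02  0.04]
538.8 [538.8  42.  156. ] [ 0.02 -0.28  0.17 -0.03 -0.02  0.03]
539.5 [539.5  42.  156. ] [-0.87 -0.38  0.18  0.    0.    0.02]
540.2 [539.9  42.  155.9] [-2.5   0.05  0.99  0.01  0.27 -0.02]
540.9 [539.8  42.  155.9] [-5.92 -0.24  2.31 -0.02  0.78 -0.09]
 19.39 [539.8  42.  155.9] F [-5.9  0.   0.6] gap 53.7
```

View pics/w6.png

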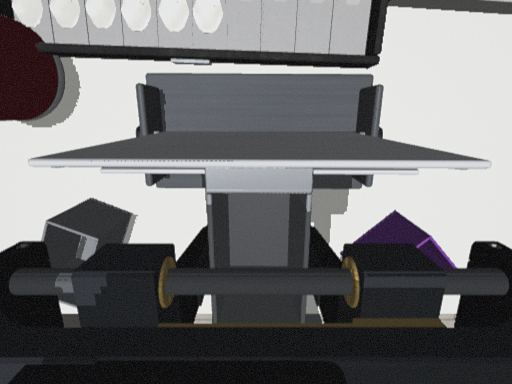

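```bash
python3 - <<'E'
from h import *
y=42.;x=538.7
ctrl.move_l([x,y,156],rate=20);ctrl.pause(.1)
f0,o=F(8);print(f0.round(2),o["ee_pos"].round(2))
z=156
while z>131:
    z-=2 if z>149 else 1
    ctrl.move_l([x,y,z],rate=25)
    f,o=F(3);d=f-f0;print(z,o["ee_pos"].round(1),d.round(2))
    if d[2]>4 or abs(d[0])>8: break
st()
shot("side","pics/d7.png");shot("scene","pics/s7.png");shot("wrist","pics/w7.png")
for n,y0 in(("s7",110),("d7",130)):
    a=cv2.imread(f"pics/{n}.png");cv2.imwrite(f"pics/{n}z.png",cv2.resize(a[y0:y0+140,190:340],None,fx=4,fy=4,interpolation=cv2.INTER_CUBIC))
E
```

```text
[-0.45 -0.02 -1.71  0.01  0.02 -0.01] [538.88  42.   156.04]
154 [538.6  42.  153.8] [ 0.89  0.2   0.16 -0.03 -0.03  0.02]
152 [538.6  42.  151.9] [ 0.26 -0.28 -0.3   0.02 -0.02 -0.  ]
150 [538.6  42.  149.9] [ 0.82  0.21 -0.04  0.06  0.    0.06]
148 [538.6  42.  147.9] [ 0.86  0.16 -0.4   0.   -0.03 -0.03]
147 [538.7  42.  147. ] [ 0.62 -0.46  0.05 -0.02 -0.03 -0.01]
146 [538.7  42.  145.9] [ 0.72  0.03 -0.18 -0.   -0.01  0.  ]
145 [538.7  42.  145. ] [ 0.82 -0.29 -0.26  0.01  0.01 -0.02]
144 [538.7  42.  144. ] [ 0.56  0.1   0.21  0.    0.05 -0.  ]
143 [538.7  42.  143. ] [ 0.73  0.12  0.06  0.02 -0.01  0.02]
142 [538.7  42.  142. ] [ 0.98  0.32 -0.29  0.02  0.02  0.  ]
141 [538.7  42.  140.9] [ 0.25  0.18  0.46  0.02 -0.02  0.01]
140 [538.6  42.  139.9] [ 0.7  -0.16  0.   -0.01 -0.01  0.02]
139 [538.7  42.  138.9] [ 0.41 -0.24  0.12  0.02 -0.01  0.02]
138 [538.7  42.  138. ] [ 1.21  0.02 -0.02  0.02 -0.01 -0.01]
137 [538.7  42.  136.9] [ 0.33  0.25 -0.19  0.03  0.01 -0.  ]
136 [538.9  42.  136.3] [ 0.66  0.47  0.77 -0.02 -0.08 -0.01]
135 [539.1  42.  135.9] [-2.15 -0.14  6.57 -0.03  0.14  0.  ]
 25.13 [539.1  42.  135.9] F [-3.  -0.   4.5] gap 53.9
```

View pics/w7.png

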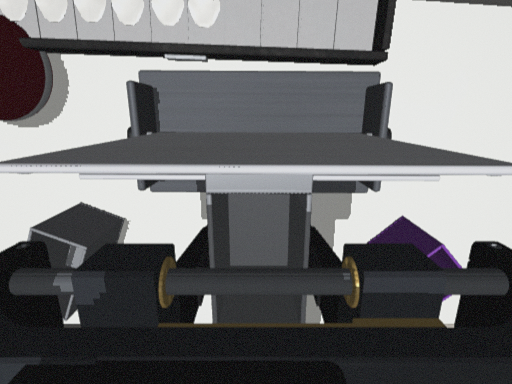

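View pics/d7z.png

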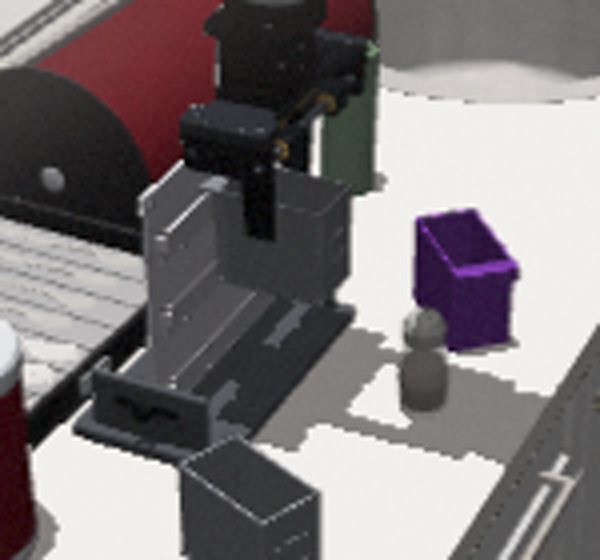

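```bash
python3 - <<'E'
from h import *
ctrl.move_l([538.9,42,135.8],rate=20);f,o=F(4);print(f.round(2))
ctrl.release();ctrl.pause(.3);st("rel")
shot("wrist","pics/w8a.png")
ctrl.move_l([538.9,42,240],rate=120);st("up")
ctrl.move_l([450,42,260],rate=150);ctrl.pause(.3);st("back")
for n in("wrist","side","scene"):shot(n,f"pics/{n}9.png")
a=cv2.imread("pics/side9.png");cv2.imwrite("pics/side9z.png",cv2.resize(a[130:290,150:340],None,fx=3.7,fy=3.7,interpolation=cv2.INTER_CUBIC))
E
```

```text
[-1.33 -0.31  3.65 -0.02  0.05 -0.  ]
rel 26.77 [538.9  42.  135.8] F [ 0.2 -0.2  0.2] gap 95.1
up 27.83 [538.3  42.  238.8] F [-0.3 -0.2  0.1] gap 95.4
back 28.89 [450.3  42.  259.6] F [-0.8  1.   0.9] gap 95.1
```

View pics/wrist9.png

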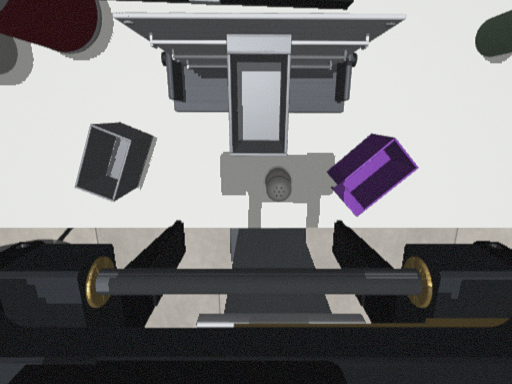

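View pics/side9z.png

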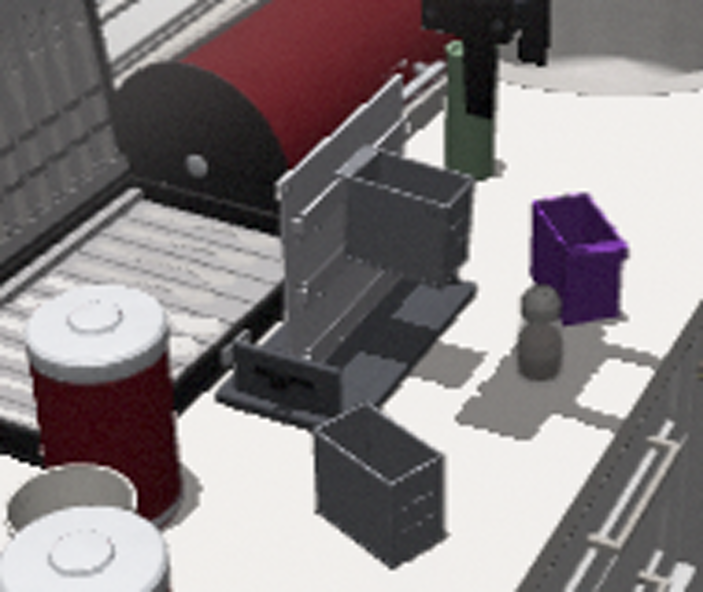

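View pics/scene9.png

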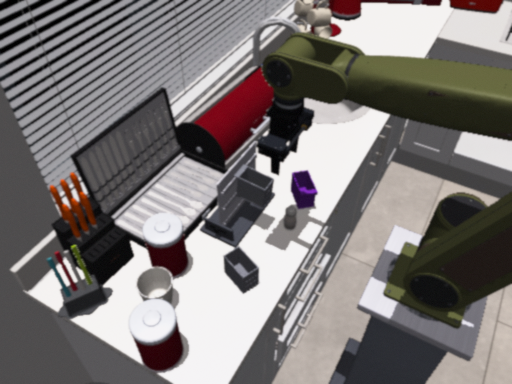

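```bash
python3 - <<'E'
from h import *
z=np.load("pics/wrist9.npz");C=cam("wrist",{"ee_pos":z["p"],"ee_rot":z["R"]})
for h in(188,180): print(h,[proj(C,[490.9,41.2+s*27,h]).round(1) for s in(1,-1)],[proj(C,[592.9,41.2+s*27,188]).round(1) for s in(1,-1)])
D=cam("side")
for X in([490.9,68,188],[490.9,14,188],[490.9,68,108],[490.9,14,108]):print(((proj(D,X)-[150,130])*3.7).round(0))
ctrl.finish_job()
E
```

```text
188 [array([229.5, 154.5]), array([288.2, 154.4])] [array([226.1,  30.7]), array([291.6,  30.7])]
180 [array([230.3, 153.3]), array([287.4, 153.3])] [array([226.1,  30.7]), array([291.6,  30.7])]
[443. 197.]
[471. 167.]
[443. 282.]
[470. 250.]
the job is handed in; nothing more can be done
```

```bash
python3 - <<'E'
from h import *
D=cam("side")
for n,X in(("sheet l",[593.3,147,218]),("sheet r",[593,-65,218]),("louv l",[584,132.5,185]),("lip l",[593,68,188]),("lip r",[593,14,188]),("foot",[529.5,-83,12])):print(n,((proj(D,X)-[150,130])*3.7).round(0))
E
```

```text
the job is handed in; nothing more can be done
```

The bin is hanging on the top louver by its lip, near the middle, and the job is handed in. The robot's clock last read about 29 s of the 51 s allowed. The gripper was open and clear of everything.

**What I did**
- **Grasp:** my first try closed on nothing (gap 0 mm) and did not shift the bin. The camera views put the fingertips about 33 mm further back than the given 14 mm ahead of the TCP. I went lower and gripped the bin at a gap of 54 mm.
- **Feeling for the sheet:** I carried the bin over and touched the sheet with about 6 N. Contact came at TCP x ≈ 539.8, and the cameras had predicted 539.3. I then backed off about 1 mm.
- **Lowering:** I went down in 1 mm steps until the bridge sat on the louver at TCP z 135.9, against a predicted 136 for fully down. The downward force rose by about 6.5 N there. I let go only after that.

**Last checks**
- **Wrist camera:** the bin stays in place on its own. Its front rim is within 1–2 pixels of where a level, fully lowered bin should be. That rim line is not very sensitive to tilt.
- **Side camera:** this one disagreed, showing the front rim about 3 pixels (up to about 10 mm) lower than predicted. It had also been several millimetres off the wrist camera on the fixed stand and sheet. I put it down to calibration and did not check further before handing in, so a slight droop at the front is possible.
- **Other objects:** the tub, shaker, mug, candle and purple bin looked unmoved in the last pictures.
- **Not done:** I did not tug the bin to prove the hook. That it caught rests on the contact height, the force and the pictures.

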